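Mount a toroidal transformer on its base

TASK

Assemble the toroidal transformer on the stud of the round grey base: first the green pad, then the copper-wound toroid, then the red pad and last the steel cup washer, each threaded over the stud and lying flat on the one before. Leave the base and the other things on the bench where they are.

Things in the scene. Friction and masses are not known exactly. Their poses are not given: they have to be found in the camera images.
- mount_base: round grey mounting base, a fixed disc 96 mm in diameter and 8 mm thick, with an upright steel stud at its centre: 12 mm in diameter, rising 44 mm above the disc's top (52 mm above the bench), its last 5 mm tapered to a blunt tip. Origin at the centre of its underside on the bench, z up; the stud is on its z axis. The bench is level at z = 0
- green_pad_center (a point): green rigid plastic ring, 56 mm outer diameter, 24 mm hole, 8 mm thick, 30 g, lying flat on the bench; point at its centre, half-way up (4 mm above its underside), z axis along the hole
- toroid_center (a point): toroidal transformer: a ring wound with copper wire, 58 mm outer diameter, 24 mm hole, 20 mm high, about 0.18 to 0.35 kg, lying flat on the bench; point at its centre, half-way up (10 mm above its underside), z axis along the hole
- red_pad_center (a point): red ring of the same size as the green one: 56 mm outer diameter, 24 mm hole, 8 mm thick, 30 g, lying flat on the bench; point at its centre, half-way up (4 mm above its underside), z axis along the hole
- cup_washer_center (a point): bright steel cup washer, 52 mm outer diameter, 24 mm hole in a 5 mm floor, raised rim (5 mm wide) up to 10 mm in all, 60 g, lying floor down, rim up, and staying so; point at its centre, half-way up (5 mm above its underside), z axis along the hole
- battery_blue: blue AA cell lying on its side, 50 mm long (its x axis), 14 mm thick; a bystander; origin at the centre of its underside
- battery_amber: black and amber AA cell lying on its side, 50 mm long (its x axis), 14 mm thick; a bystander; origin at the centre of its underside
- usb_stick: green memory stick, 18 x 53 x 8 mm, long along its y axis; a bystander; origin at the centre of its underside
- flux_tin: round yellow tin, 47 mm in diameter, 23 mm high; a bystander; origin at the centre of its underside
- fuse_box: small red card box, 35 x 59 x 23 mm, long along its y axis; a bystander; origin at the centre of its underside
Mind the look-alikes: they are no part of the job. Several things look just like the part that bears toroid_center: the one meant starts nearest to the robot's base.

How it is judged:
By the outcome, as a careful person would: the job done as asked, in the order asked, and still so for the second after the job is handed in, with the robot touching nothing.
It also fails if it takes over 128 s, if anything falls off the work surface, if the arm or the gripper's body presses on something with over 40 N, if the wrist force passes 120 N, or if a joint passes its speed limit or range.

ROBOT

A 6-joint arm with a two-finger parallel gripper is mounted at the origin on a cart in front of the work surface, level with it; the furniture and walls round the work are solid. World frame = base frame: x ahead of the robot, y to its left, z up, the work surface at z = 0. Lengths are in m, angles in rad, forces in N, time in s.
With the tool pointing down it reaches from about 0.35 to 0.85 m from the base axis. Payload 8.1 kg.
Tool frame: the origin (TCP) lies midway between the tips of the shut fingers; the grasp point (between the pads) lies grasp_offset behind it (grasp_offset is the distance from the TCP to the grasp point, in m); z points along the fingers, y is the line along which they close (so a half turn about z gives the same grasp; the last joint's range is limited). The gripper opens to 93 mm and grips with 3 to 60 N. Pads are 15 mm wide; open, the fingers measure 128 mm over their backs; the gripper's body (75 mm by 188 mm) begins 65 mm behind the grasp point.
Start: joints at [1.057, 0.13, 1.488, -0, 1.523, -0.085], TCP at [0.249, 0.546, 0.219] pointing down, gripper open.
Joint ranges: [-2.96, 2.96], [-0.89, 2.26], [0.02, 2.5], [-1.34, 4.48], [0, 2.73], [-2.66, 2.66]. Speed limits (rad/s): [2.39, 2.39, 2.79, 3.14, 3.14, 3.14].

INTERFACE

Orientations are given as a rotation vector (axis times angle).
In Python, from bench import * gives the robot as it stands.
- The arm moves only by the tool jog_arm, never from a script. Its arguments are lists of equal length, an entry for each row: "delta_pos": the shift along the tool's x, y, z in cm, a list of three; "yaw": the turn about the tool's z in degrees. In form: {"delta_pos": [[tx, ty, tz], ...], "yaw": [yaw, ...]}. A call has 1 to 5 rows; each row is the pose to reach, as a shift and turn from the pose commanded when the call began, along the tool's axes at that moment; what a row does not reach only later rows make up. A row lasts 1/12 s, in which the tool goes at most 41.7 mm and 7.16 degrees, less where a joint would pass 70% of its speed; a pose out of reach is approached as far as the arm can. A call with a gripper value outside its range is refused whole. "jaw" is the opening, from -1 (shut) to 1 (fully open), so that 0 is half open, set as the call begins (left out, the last holds). The fingers move at their own pace and stop on an object; "squeeze" is the grip in N (left out, the last holds). Time passes only in rows, so rows that repeat a pose let the fingers close. It gives the time, the measured TCP pose, the force, the opening and the grip force at its end, in the units of the state.
- get_obs(): the state, without advancing time (a new reading comes with each control period).
- capture(name): name is "side" or "top"; returns (picture, depth): 480x640x3 uint8, blue, green, red; 480x640 float32, m along the optical axis (not along the pixel's ray), 0 where there is no reading.
- camera_model(name): a dict with "fovy" (degrees; the focal length in pixels is half the picture's height over the tangent of half this angle, whatever the lens; pixels are square), "cx", "cy" (the principal point, pixels), "R" (3x3) and "t" (3): a world point X has camera coordinates R X + t. Camera axes: x right, y down, z forward; pixel columns grow to the right and rows downward; lengths in m; the calibration is good to about 2 mm. A picture is of the moment at which its call begins. camera_model takes no time and is no camera call.
- sign_off(): hands the job in; it is judged then, once.
Trained networks look in the newest picture that a camera, given by its name, has taken for a name from the list of things; names that differ only in an ending like _2 or _b are one class to them, and where a whole thing is asked for, a point or a joint stands for the part that bears it (a point fixed in the world has none). Each returns a list of dicts, best first, with "p" (0 to 1); they miss things now and then, are a little off and sometimes report something else, mostly with a low value. They report only what shows in the picture. A call takes as long as a camera call. They do not tell look-alikes from the thing itself.
- spot_in(label, camera): "position" ([x, y, z] in m, in the coordinates of the camera as it stood for that picture, good to about 4 mm: the middle of the surface that is visible of it).
The state is a dict: "t": time; "qpos": joint angles; "joint_vel": joint speeds; "tau": joint torques, N m; "tool_pos": TCP position; "orientation": TCP orientation; "contact_force": force on the tool from outside, world axes, zero at the start; "torque": the same for the moment, N m; "gripper_width": finger opening in m; "grasp_force": force on a finger pad.
Only numpy, scipy, OpenCV 4.12 (cv2) and the standard library are available. Lean on these libraries where they do the work, as an engineer would, in place of code of your own. Each camera call takes 0.05 s, during which the arm holds its last target. There are 200 camera calls.

## Working session

There is one attempt and no reset: what is moved stays moved. The work goes in short steps, Python scripts to look and compute and a tool call to move; the robot and the scene stay as the last step left them, time stands still between calls to the robot, and variables do not carry over. Pictures are saved under pics/ and viewed, at most 14 in all, crops included, and the job is handed in when it is done.

Besides the shell and the picture viewer there is one more tool, called after "Request:" in YAML: its name, and indented under it one key for each argument. jog_arm: Moves the arm, as the interface text tells. Its arguments: {"type":"object","properties":{"delta_pos":{"type":"array","items":{"type":"array","items":{"type":"number"}}},"yaw":{"type":"array","items":{"type":"number"}},"jaw":{"type":"number"},"squeeze":{"type":"number"}},"required":["delta_pos","yaw"]}

```bash
mkdir -p pics; ls; cat > h.py <<'E'
from bench import *
import numpy as np, cv2
def cam(n):
    m=camera_model(n); return m,240/np.tan(np.radians(m['fovy']/2)),np.array(m['R']),np.array(m['t'])
def pix(n,X):
    m,f,R,t=cam(n); c=R@np.array(X)+t; return np.round([m['cx']+f*c[0]/c[2],m['cy']+f*c[1]/c[2]],1)
def world(n,p):
    m,f,R,t=cam(n); return R.T@(np.array(p)-t)
def ray(n,u,v,z):
    m,f,R,t=cam(n); d=R.T@np.array([(u-m['cx'])/f,(v-m['cy'])/f,1]); o=-R.T@t; return o+d*(z-o[2])/d[2]
E
python3 - <<'E'
from h import *
o=get_obs(); print(o)
for n in('top','side'):
    m,f,R,t=cam(n); print(n,f,m['cx'],m['cy'],-R.T@t,R[2])
    im,d=capture(n); cv2.imwrite(f'pics/{n}0.png',im); np.save(f'{n}0.npy',d)
    for l in ['mount_base','green_pad_center','toroid_center','red_pad_center','cup_washer_center']:
        for r in spot_in(l,n): 
            w=world(n,r['position']); print(l,round(r['p'],2),w.round(3),pix(n,w))
E
```

```text
pics
{'t': 0.0, 'qpos': array([ 1.05661713e+00,  1.31138918e-01,  1.48927902e+00,  3.72230562e-05,
        1.52299838e+00, -8.53740985e-02]), 'joint_vel': array([ 0.00049972,  0.00128753, -0.00094572,  0.00077374, -0.00084123,
       -0.00127718]), 'tau': array([-1.41280170e-04, -5.59837174e+01, -4.91767609e+01,  7.68450857e-02,
        3.48183629e-02, -1.50522651e-04]), 'tool_pos': array([0.24914279, 0.54520282, 0.21760088]), 'orientation': array([-6.68297256e-01, -3.06909908e+00,  2.71910469e-03]), 'contact_force': array([ 0.02643646, -0.02841164, -0.2862394 ]), 'torque': array([-0.01376069, -0.0048686 ,  0.00250027]), 'grasp_force': 0.0, 'gripper_width': 0.09294291423447108}
top 435.47808999564944 311.4612239164618 239.83783606564216 [0.56011336 0.10593633 1.03701201] [ 0.09677878  0.00173608 -0.9953044 ]
mount_base 0.97 [0.633 0.143 0.008] [296.9 251.5]
green_pad_center 0.95 [0.451 0.147 0.007] [296.5 329.7]
toroid_center 0.96 [ 0.659 -0.017  0.021] [364.8 238.7]
toroid_center 0.95 [ 0.762 -0.029  0.019] [368.2 195.3]
toroid_center 0.83 [0.859 0.059 0.025] [330.  155.3]
toroid_center 0.16 [0.627 0.338 0.026] [213.  255.7]
cup_washer_center 0.53 [ 0.462 -0.028  0.006] [371.4 323.1]
side 486.86915563874436 321.4270168994143 235.04922101431254 [0.48518211 0.76806268 0.60105986] [ 0.18520579 -0.75402732 -0.63019173]
mount_base 0.69 [0.628 0.149 0.007] [327.2 268.9]
green_pad_center 0.78 [0.449 0.149 0.003] [429.4 284.9]
toroid_center 0.97 [ 0.756 -0.022  0.018] [284.9 201.5]
toroid_center 0.92 [0.856 0.068 0.014] [223.7 223.5]
toroid_center 0.61 [ 0.542 -0.096  0.017] [391.7 193.5]
toroid_center 0.57 [ 0.652 -0.005  0.016] [331.7 213.1]
red_pad_center 0.61 [0.436 0.315 0.005] [432.5 364.5]
cup_washer_center 0.87 [ 0.454 -0.026  0.002] [431.6 223.6]
cup_washer_center 0.16 [ 0.654 -0.008  0.017] [331.4 211.7]
```

View pics/top0.png

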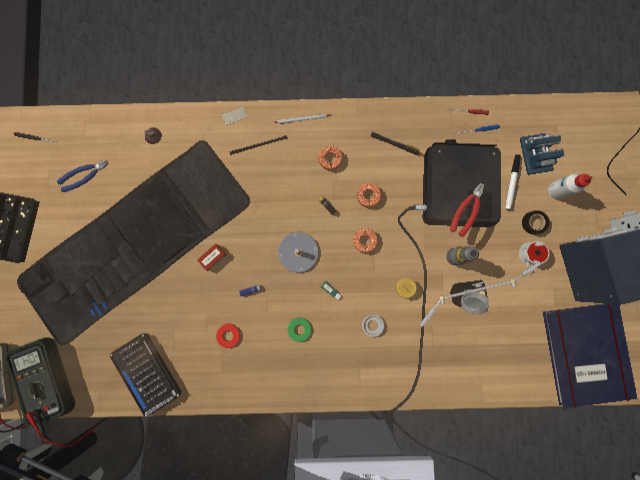

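View pics/side0.png

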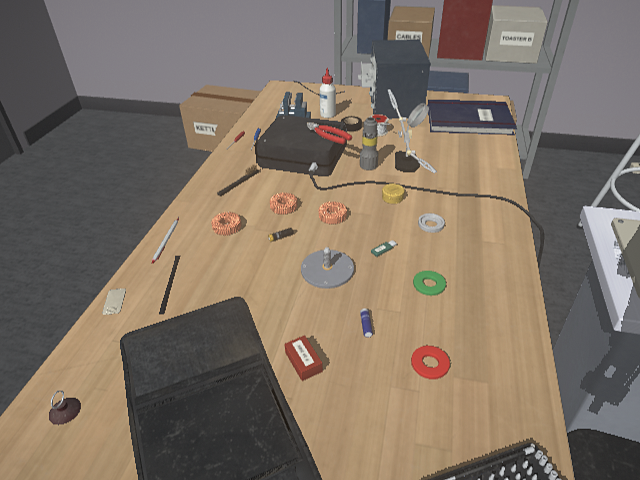

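The top view shows three toroids: A (330,158), B (369,195) and C (366,241). C, at about (0.66,-0.02), is nearest the robot base, which is at the bottom of the picture. The green pad is at (300,330), red at (228,336), cup at (373,326) and base at (299,252). Next I measure them precisely and confirm C in a crop.

```bash
cat >> h.py <<'E'
def circ(n,im,d,c,zt,r,rel):
    """fit the circle of the outer outline, from pixels whose top lies near height zt; rel(hsv)->mask"""
    m,f,R,t=cam(n); u,v=np.meshgrid(np.arange(640),np.arange(480))
    mk=rel(cv2.cvtColor(im,cv2.COLOR_BGR2HSV).astype(int))
    o=-R.T@t; D=np.stack([(u-m['cx'])/f,(v-m['cy'])/f,np.ones(u.shape)],-1)@R
    W=o+D*((zt-o[2])/D[...,2])[...,None]
    mk&=np.hypot(W[...,0]-c[0],W[...,1]-c[1])<r*1.35
    k=mk.astype(np.uint8); cs,_=cv2.findContours(k,cv2.RETR_EXTERNAL,cv2.CHAIN_APPROX_NONE)
    q=max(cs,key=cv2.contourArea); h=cv2.convexHull(q)[:,0]; full=np.zeros_like(k); cv2.fillPoly(full,[h],1)
    P=W[full>0][:,:2]; Z=(o+D*d[...,None])[...,2]
    return P.mean(0).round(4), full.sum(), np.median(Z[mk]).round(4), np.ptp(P,axis=0).round(3)
copper=lambda h:((h[...,0]<14)&(h[...,1]>110)&(h[...,2]>70))
green=lambda h:((h[...,0]>50)&(h[...,0]<80)&(h[...,1]>120))
red=lambda h:(((h[...,0]<6)|(h[...,0]>174))&(h[...,1]>170))
grey=lambda h:((h[...,1]<50)&(h[...,2]>90))
E
python3 - <<'E'
from h import *
import bench
print(get_obs().keys(), [x for x in dir(bench) if 'off' in x], getattr(bench,'grasp_offset',None))
im=cv2.imread('pics/top0.png'); d=np.load('top0.npy')
for l,c,z,r,f in [('base',(.633,.143),.008,.048,grey),('green',(.451,.147),.008,.028,green),('tor',(.659,-.017),.02,.029,copper),('red',(.436,.315),.008,.028,red),('cup',(.46,-.028),.01,.026,grey)]:
    print(l,*circ('top',im,d,c,z,r,f))
cv2.imwrite('pics/crop.png',cv2.resize(im[130:350,200:420],None,fx=2.7,fy=2.7,interpolation=cv2.INTER_CUBIC))
E
```

```text
dict_keys(['t', 'qpos', 'joint_vel', 'tau', 'tool_pos', 'orientation', 'contact_force', 'torque', 'grasp_force', 'gripper_width']) ['grasp_offset', 'sign_off'] 0.0188
base [0.6323 0.141 ] 1297 0.0098 [0.095 0.093]
green [0.4513 0.1418] 409 0.0094 [0.049 0.051]
tor [ 0.6557 -0.0176] 500 0.0203 [0.057 0.057]
red [0.4413 0.3078] 453 0.0093 [0.053 0.054]
cup [ 0.4572 -0.0294] 398 0.0085 [0.049 0.049]
```

View pics/crop.png

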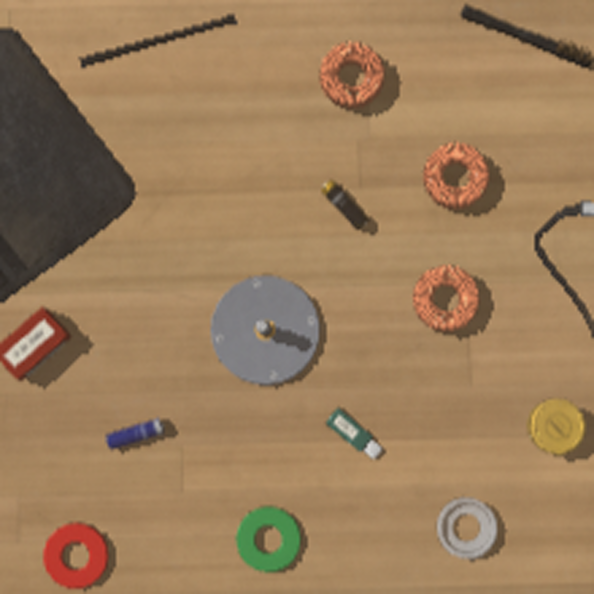

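C is confirmed in the crop at (447,298): it's the toroid nearest the robot base, with no part closer. Next I tighten the colour masks, check the height of the magnifier beside the cup, and cross-check with the side camera.

```bash
sed -i 's/^green=.*/green=lambda h:((h[...,0]>45)\&(h[...,0]<85)\&(h[...,1]>70))/; s/^red=.*/red=lambda h:(((h[...,0]<7)|(h[...,0]>172))\&(h[...,1]>140))/' h.py
python3 - <<'E'
from h import *
L=[('base',(.633,.143),.008,.048,grey),('green',(.451,.147),.008,.028,green),('tor',(.656,-.017),.02,.029,copper),('red',(.441,.308),.008,.028,red),('cup',(.457,-.028),.01,.026,grey)]
for n in('top','side'):
    im=cv2.imread(f'pics/{n}0.png'); d=np.load(f'{n}0.npy')
    for l,c,z,r,f in L: print(n,l,*circ(n,im,d,c,z,r,f))
m,f,R,t=cam('top'); d=np.load('top0.npy')
for u,v in [(425,322),(440,300),(470,295),(515,282)]:
    print(u,v,(R.T@(d[v,u]*np.array([(u-m['cx'])/f,(v-m['cy'])/f,1])-t)).round(3))
# stud tip
w=d[235:265,285:320]; i=np.unravel_index(np.where(w>0,w,9).argmin(),w.shape); v,u=i[0]+235,i[1]+285
print('stud',u,v,(R.T@(d[v,u]*np.array([(u-m['cx'])/f,(v-m['cy'])/f,1])-t)).round(3))
E
```

```text
top base [0.6323 0.141 ] 1297 0.0098 [0.095 0.093]
top green [0.4513 0.1415] 454 0.0093 [0.053 0.052]
top tor [ 0.6557 -0.0176] 500 0.0203 [0.057 0.057]
top red [0.4414 0.3078] 461 0.0093 [0.053 0.054]
top cup [ 0.4572 -0.0294] 398 0.0085 [0.049 0.049]
side base [0.6293 0.1473] 1699 0.0053 [0.096 0.108]
side green [0.45   0.1483] 649 0.005 [0.054 0.059]
side tor [ 0.6519 -0.0078] 436 0.0155 [0.059 0.062]
side red [0.4397 0.3128] 1026 0.0053 [0.055 0.059]
side cup [ 0.4558 -0.0218] 405 0.0035 [0.051 0.059]
425 322 [ 0.468 -0.136  0.071]
440 300 [ 0.515 -0.169  0.08 ]
470 295 [ 0.526 -0.219  0.125]
515 282 [ 0.551 -0.334  0.081]
stud 298 252 [0.629 0.139 0.055]
```

Request:
jog_arm:
  delta_pos:
    - [0, 0, 0]
    - [0, 0, 0]
    - [0, 0, 0]
    - [0, 0, 0]
  yaw: [-7, -14, -21, -24.6]
  jaw: 1

```text
t: 0.93
tool_pos: [0.2495, 0.5457, 0.2187]
orientation: [-0.012, 3.142, 0.0]
contact_force: [-0.3, 0.0, -1.1]
gripper_width: 0.093
grasp_force: 0.0
```

Request:
jog_arm:
  delta_pos:
    - [-1.8, -3.5, 0]
    - [-3.6, -7, 0]
    - [-5.4, -10.5, 0]
    - [-7.2, -14, 0]
    - [-9, -18, 0]
  yaw: [0, 0, 0, 0, 0]

```text
t: 1.35
tool_pos: [0.3391, 0.3665, 0.2187]
orientation: [-0.002, 3.141, 0.001]
contact_force: [1.7, 0.0, 0.4]
gripper_width: 0.0931
grasp_force: 0.0
```

Request:
jog_arm:
  delta_pos:
    - [-2, -4, 1]
    - [-4, -8, 3]
    - [-6, -12, 5]
    - [-8, -16, 7]
    - [-10, -20, 9]
  yaw: [0, 0, 0, 0, 0]

```text
t: 1.77
tool_pos: [0.4258, 0.1933, 0.142]
orientation: [-0.001, 3.14, 0.001]
contact_force: [0.1, 1.3, -0.4]
gripper_width: 0.0932
grasp_force: 0.0
```

Request:
jog_arm:
  delta_pos:
    - [-1.2, -2.4, 2]
    - [-1.2, -2.4, 4]
    - [-1.2, -2.4, 4]
    - [-1.2, -2.4, 4]
  yaw: [0, 0, 0, 0]

```text
t: 2.1
tool_pos: [0.4361, 0.1707, 0.1015]
orientation: [-0.001, -3.139, 0.001]
contact_force: [0.5, 0.2, 0.4]
gripper_width: 0.093
grasp_force: 0.0
```

Request:
jog_arm:
  delta_pos:
    - [-1.5, -2.8, 2]
    - [-1.5, -2.8, 5]
    - [-1.5, -2.8, 7.5]
    - [-1.5, -2.8, 7.5]
    - [-1.5, -2.8, 7.5]
  yaw: [0, 0, 0, 0, 0]

```text
t: 2.52
tool_pos: [0.4515, 0.1438, 0.0277]
orientation: [0.003, -3.14, 0.0]
contact_force: [0.7, 0.5, 0.9]
gripper_width: 0.0929
grasp_force: 0.0
```

```bash
python3 - <<'E'
from h import *
o=get_obs();print(o['tool_pos'],o['orientation'])
im,d=capture('side'); im2,_=capture('top')
cv2.imwrite('pics/a.png',np.hstack([cv2.resize(im[180:380,330:530],(400,400)),cv2.resize(im2[250:400,220:370],(400,400))]))
E
```

```text
[0.45150509 0.14384828 0.02772315] [ 3.00469018e-03 -3.14000208e+00  2.36533568e-04]
```

View pics/a.png

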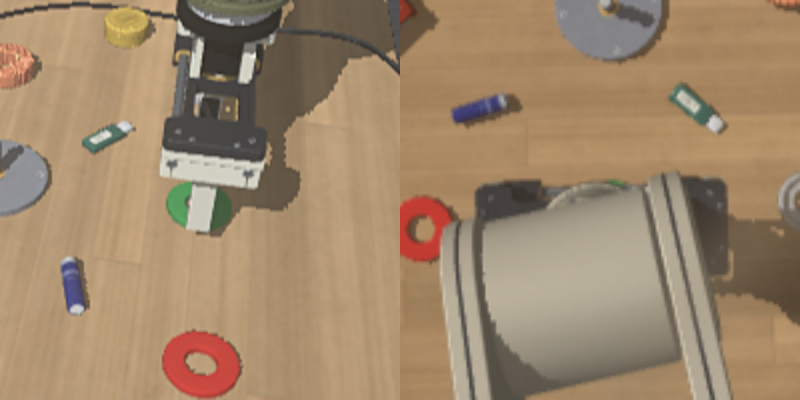

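The near finger (x 201 in the crop) sits over the middle of the green ring (167 to 231), so I descend and grip.

Request:
jog_arm:
  delta_pos:
    - [0, 0, 1.2]
    - [0, 0, 2.4]
    - [0, 0, 2.4]
  yaw: [0, 0, 0]

```text
t: 2.87
tool_pos: [0.4525, 0.1436, 0.0039]
orientation: [-0.002, 3.141, 0.0]
contact_force: [-0.9, 0.2, -0.5]
gripper_width: 0.0931
grasp_force: 0.0
```

Request:
jog_arm:
  delta_pos:
    - [0, 0, 0]
    - [0, 0, 0]
    - [0, 0, 0]
    - [0, 0, 0]
    - [0, 0, 0]
  yaw: [0, 0, 0, 0, 0]
  jaw: -0.2
  squeeze: 15

```text
t: 3.28
tool_pos: [0.4527, 0.1432, 0.004]
orientation: [-0.001, 3.141, 0.0]
contact_force: [0.6, 0.3, -0.0]
gripper_width: 0.0646
grasp_force: 0.0
```

Request:
jog_arm:
  delta_pos:
    - [0, 0, 0]
    - [0, 0, 0]
    - [0, 0, 0]
    - [0, 0, 0]
    - [0, 0, 0]
  yaw: [0, 0, 0, 0, 0]

```text
t: 3.7
tool_pos: [0.4523, 0.143, 0.0035]
orientation: [-0.001, 3.141, 0.0]
contact_force: [-0.9, -0.3, 4.9]
gripper_width: 0.0547
grasp_force: 14.8
```

Request:
jog_arm:
  delta_pos:
    - [0, 0, -3]
    - [0, 0, -6]
    - [0, 0, -9]
    - [0, 0, -9]
  yaw: [0, 0, 0, 0]

```text
t: 4.03
tool_pos: [0.456, 0.1439, 0.0994]
orientation: [-0.001, 3.133, 0.003]
contact_force: [1.2, 1.5, 0.4]
gripper_width: 0.0548
grasp_force: 14.9
```

Request:
jog_arm:
  delta_pos:
    - [-3, 0, 0]
    - [-6.5, 0, 0]
    - [-10, 0, 0]
    - [-13.5, 0, 0]
    - [-15.9, 0, 0]
  yaw: [0, 0, 0, 0, 0]

```text
t: 4.45
tool_pos: [0.6134, 0.1429, 0.0923]
orientation: [-0.0, 3.141, 0.0]
contact_force: [0.5, 0.3, -0.5]
gripper_width: 0.0548
grasp_force: 14.9
```

Request:
jog_arm:
  delta_pos:
    - [-1, 0, 0]
    - [-1, 0, 0]
    - [-1, 0, 0]
  yaw: [0, 0, 0]

```text
t: 4.7
tool_pos: [0.6205, 0.143, 0.0919]
orientation: [0.0, -3.14, 0.0]
contact_force: [0.2, -0.5, -0.4]
gripper_width: 0.0547
grasp_force: 14.9
```

```bash
python3 - <<'E'
from h import *
o=get_obs();print(o['tool_pos'],o['orientation'],o['gripper_width'],o['grasp_force'])
im,d=capture('side'); im2,_=capture('top')
cv2.imwrite('pics/b.png',np.hstack([cv2.resize(im[140:340,230:430],(400,400)),cv2.resize(im2[170:320,220:370],(400,400))]))
E
```

```text
[0.62054925 0.14300698 0.09194774] [ 4.62903713e-04 -3.13966967e+00  3.34985380e-04] 0.05469924518757182 14.861053086351603
```

View pics/b.png

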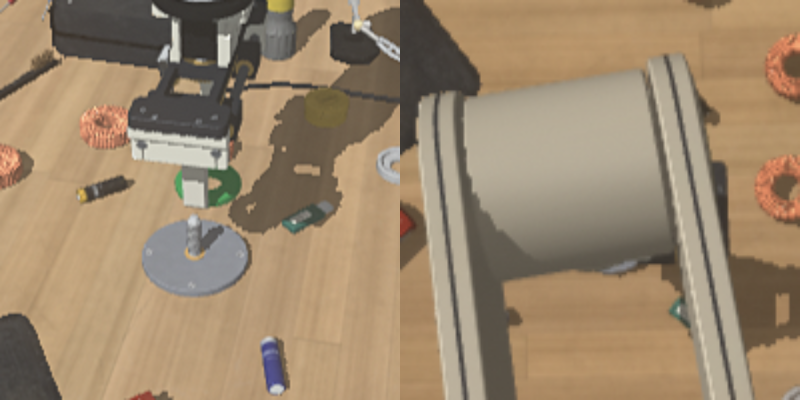

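```bash
cat >> h.py <<'E'
def fitring(im,c,z0,h,r,rel,n='side'):
    """fit ring centre xy by matching rendered silhouette hull (outer discs at z0 and z0+h) to the mask hull"""
    from scipy.optimize import minimize
    mk=rel(cv2.cvtColor(im,cv2.COLOR_BGR2HSV).astype(int)).astype(np.uint8)
    p=pix(n,[c[0],c[1],z0+h/2]); w=np.zeros_like(mk); cv2.circle(w,tuple(int(x) for x in p),34,1,-1); mk&=w
    mk=cv2.morphologyEx(mk,cv2.MORPH_OPEN,np.ones((2,2),np.uint8))
    ys,xs=np.nonzero(mk); obs=np.array([xs.min()-.5,xs.max()+.5,ys.min()-.5,ys.max()+.5])
    m,f,R,t=cam(n); a=np.linspace(0,6.283,90)
    def box(q):
        X=np.concatenate([np.c_[q[0]+r*np.cos(a),q[1]+r*np.sin(a),0*a+z] for z in(z0,z0+h)])@R.T+t
        u=m['cx']+f*X[:,0]/X[:,2]; v=m['cy']+f*X[:,1]/X[:,2]; return np.array([u.min(),u.max(),v.min(),v.max()])
    s=minimize(lambda q:((box(q)-obs)**2).sum(),c,method='Nelder-Mead',options=dict(xatol=1e-5,fatol=1e-4))
    return s.x.round(4),(box(s.x)-obs).round(1),obs
E
python3 - <<'E'
from h import *
im0=cv2.imread('pics/side0.png')
print('base',fitring(im0,(.631,.142),0,.008,.048,lambda h:grey(h)&1))
print('green0',fitring(im0,(.451,.142),0,.008,.028,green))
print('red0',fitring(im0,(.441,.308),0,.008,.028,red))
print('cup0',fitring(im0,(.457,-.028),0,.010,.026,grey))
print('tor0',fitring(im0,(.655,-.017),0,.02,.029,copper))
im,_=capture('side'); print('held',fitring(im,(.622,.142),.0885,.008,.028,green))
E
```

```text
base (array([0.6284, 0.1424]), array([-0.3,  0.3,  1.2, -1. ]), array([301.5, 354.5, 247.5, 289.5]))
green0 (array([0.4482, 0.1455]), array([-0.3,  0.3, -1.2,  1.1]), array([413.5, 446.5, 271.5, 295.5]))
red0 (array([0.4382, 0.3101]), array([-0.3,  0.3, -0.7,  0.6]), array([411.5, 450.5, 345.5, 379.5]))
cup0 (array([ 0.4532, -0.0239]), array([-0.1,  0.1, -0. , -0. ]), array([418.5, 445.5, 213.5, 233.5]))
tor0 (array([ 0.6503, -0.0128]), array([-0.3,  0.3, -1.5,  1.3]), array([319.5, 347.5, 202.5, 224.5]))
held (array([0.6134, 0.1513]), array([-0.4,  0.4, -3.1,  2.8]), array([318.5, 351.5, 224.5, 243.5]))
```

Request:
jog_arm:
  delta_pos:
    - [-1.4, -0.1, 1]
    - [-1.4, -0.1, 2.5]
    - [-1.4, -0.1, 3]
    - [-1.4, -0.1, 3]
  yaw: [0, 0, 0, 0]

```text
t: 5.18
tool_pos: [0.6329, 0.1421, 0.0613]
orientation: [0.001, -3.138, 0.001]
contact_force: [-0.1, -0.4, -1.4]
gripper_width: 0.0548
grasp_force: 14.9
```

```bash
python3 - <<'E'
from h import *
o=get_obs();print(o['tool_pos'])
im,d=capture('side'); print(fitring(im,(.632,.142),o['tool_pos'][2]-.0035,.008,.028,green))
cv2.imwrite('pics/c.png',cv2.resize(im[190:310,260:400],(700,600),interpolation=cv2.INTER_CUBIC))
E
```

```text
[0.63287161 0.14207456 0.06126472]
(array([0.6269, 0.1499]), array([-0.4,  0.4, -2.5,  2.3]), array([311.5, 343.5, 236.5, 256.5]))
```

View pics/c.png

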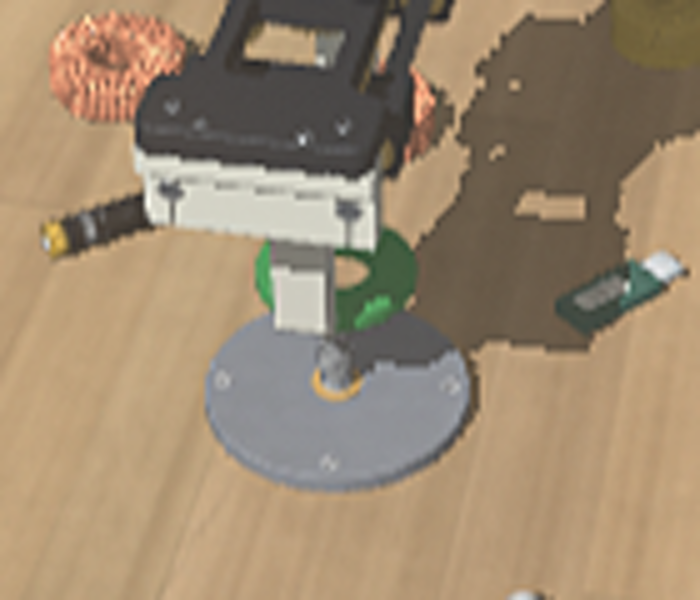

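Side-camera fit: ring centre x .627 against base .628, and y agrees. Ring spans 257 to 417 in the crop, stud at 333, so I descend.

Request:
jog_arm:
  delta_pos:
    - [-0.1, 0, 1]
    - [-0.1, 0, 2]
    - [-0.1, 0, 3]
    - [-0.1, 0, 3]
  yaw: [0, 0, 0, 0]

```text
t: 5.57
tool_pos: [0.634, 0.1419, 0.03]
orientation: [0.001, -3.137, 0.001]
contact_force: [-0.6, -0.1, -1.1]
gripper_width: 0.0546
grasp_force: 14.9
```

Request:
jog_arm:
  delta_pos:
    - [0, 0, 0.8]
    - [0, 0, 1.6]
    - [0, 0, 1.6]
    - [0, 0, 1.6]
  yaw: [0, 0, 0, 0]

```text
t: 5.9
tool_pos: [0.6355, 0.1421, 0.0163]
orientation: [0.001, -3.14, 0.0]
contact_force: [-0.1, -0.5, -0.1]
gripper_width: 0.0547
grasp_force: 14.9
```

Request:
jog_arm:
  delta_pos:
    - [0, 0, 0.3]
    - [0, 0, 0.3]
    - [0, 0, 0.3]
  yaw: [0, 0, 0]

```text
t: 6.15
tool_pos: [0.6363, 0.1422, 0.0145]
orientation: [-0.001, 3.141, 0.0]
contact_force: [-0.3, -0.6, 0.4]
gripper_width: 0.0546
grasp_force: 14.9
```

Request:
jog_arm:
  delta_pos:
    - [0.2, 0, 0.3]
    - [0.2, 0, 0.3]
    - [0.2, 0, 0.3]
    - [0.2, 0, 0.3]
  yaw: [0, 0, 0, 0]

```text
t: 6.48
tool_pos: [0.6341, 0.1422, 0.0113]
orientation: [-0.001, 3.142, -0.0]
contact_force: [0.7, 0.7, 0.3]
gripper_width: 0.0547
grasp_force: 14.9
```

Request:
jog_arm:
  delta_pos:
    - [0, 0, 0]
    - [0, 0, 0]
    - [0, 0, 0]
    - [0, 0, 0]
    - [0, 0, 0]
  yaw: [0, 0, 0, 0, 0]
  jaw: 1

```text
t: 6.9
tool_pos: [0.6341, 0.1421, 0.0112]
orientation: [0.001, -3.142, 0.0]
contact_force: [0.9, 0.2, -0.2]
gripper_width: 0.0836
grasp_force: 0.0
```

Request:
jog_arm:
  delta_pos:
    - [0, 0, 0]
    - [0, 0, -3]
    - [0, 0, -7]
    - [0, 0, -10]
    - [0, 0, -10]
  yaw: [0, 0, 0, 0, 0]

```text
t: 7.32
tool_pos: [0.6389, 0.1429, 0.1202]
orientation: [-0.001, 3.129, 0.003]
contact_force: [0.7, -0.2, 1.5]
gripper_width: 0.0932
grasp_force: 0.0
```

Request:
jog_arm:
  delta_pos:
    - [-0.4, -4, 0]
    - [-0.8, -8, 0]
    - [-1.2, -12, 0]
    - [-1.9, -15.6, 0]
    - [-1.9, -15.6, 0]
  yaw: [0, 0, 0, 0, 0]

```text
t: 7.73
tool_pos: [0.6539, -0.0208, 0.1114]
orientation: [0.007, 3.141, -0.004]
contact_force: [0.5, 0.3, 1.4]
gripper_width: 0.093
grasp_force: 0.0
```

```bash
python3 - <<'E'
from h import *
o=get_obs();print(o['tool_pos'],o['gripper_width'])
im,d=capture('side'); print(fitring(im,(.632,.142),.008,.008,.028,green))
cv2.imwrite('pics/d.png',cv2.resize(im[130:310,230:440],(700,600),interpolation=cv2.INTER_CUBIC))
E
```

```text
[ 0.65393087 -0.0207773   0.11135345] 0.09298655699945428
(array([0.6283, 0.1467]), array([-0.8,  0.8, -1.5,  1.3]), array([312.5, 342.5, 255.5, 277.5]))
```

View pics/d.png

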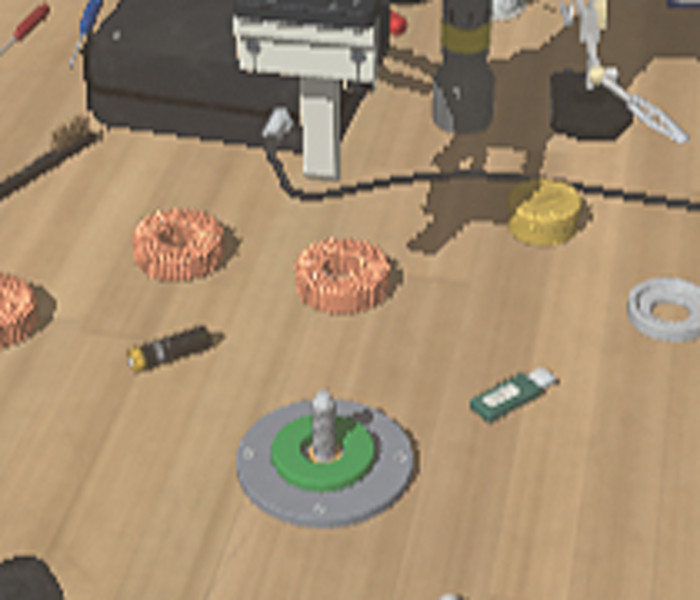

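Green pad lies flat and centred on the base (crop 323,452), stud through it. Toroid next (crop 345,275).

Request:
jog_arm:
  delta_pos:
    - [0, 0, 0]
    - [0, 0, 2]
    - [0, 0, 4.5]
    - [0, 0, 7]
    - [0, 0, 7]
  yaw: [0, 0, 0, 0, 0]

```text
t: 8.2
tool_pos: [0.6488, -0.0114, 0.035]
orientation: [0.004, -3.132, -0.002]
contact_force: [-1.1, 0.4, -0.7]
gripper_width: 0.093
grasp_force: 0.0
```

Request:
jog_arm:
  delta_pos:
    - [0, 0, 0]
    - [0, 0, 0]
    - [0, 0, 0]
  yaw: [0, 0, 0]

```text
t: 8.45
tool_pos: [0.6548, -0.0133, 0.0437]
orientation: [-0.002, 3.138, -0.0]
contact_force: [0.3, 0.6, 0.7]
gripper_width: 0.0927
grasp_force: 0.0
```

Request:
jog_arm:
  delta_pos:
    - [-0.2, -0.3, 0]
    - [-0.2, -0.3, 1]
    - [-0.2, -0.3, 2]
    - [-0.2, -0.3, 3]
    - [-0.2, -0.3, 3.7]
  yaw: [0, 0, 0, 0, 0]

```text
t: 8.87
tool_pos: [0.654, -0.0168, 0.0019]
orientation: [0.001, -3.139, -0.0]
contact_force: [-0.6, -0.7, -0.7]
gripper_width: 0.0932
grasp_force: 0.0
```

Request:
jog_arm:
  delta_pos:
    - [0, 0, 0]
    - [0, 0, 0]
    - [0, 0, 0]
  yaw: [0, 0, 0]

```text
t: 9.12
tool_pos: [0.6552, -0.0169, 0.0042]
orientation: [0.001, -3.141, -0.0]
contact_force: [-0.3, 0.7, 0.3]
gripper_width: 0.0928
grasp_force: 0.0
```

Request:
jog_arm:
  delta_pos:
    - [-0.1, 0, 0]
    - [-0.1, 0, 0]
    - [-0.1, 0, 0]
    - [-0.1, 0, 0]
    - [-0.1, 0, 0]
  yaw: [0, 0, 0, 0, 0]
  jaw: -0.2
  squeeze: 30

```text
t: 9.53
tool_pos: [0.6564, -0.0168, 0.0045]
orientation: [-0.001, 3.141, -0.0]
contact_force: [-0.1, -0.1, -0.9]
gripper_width: 0.0646
grasp_force: 0.0
```

Request:
jog_arm:
  delta_pos:
    - [0, 0, 0]
    - [0, 0, 0]
    - [0, 0, 0]
    - [0, 0, 0]
    - [0, 0, 0]
  yaw: [0, 0, 0, 0, 0]

```text
t: 9.95
tool_pos: [0.6563, -0.0169, 0.0044]
orientation: [-0.001, 3.141, -0.0]
contact_force: [-0.4, 0.1, 1.7]
gripper_width: 0.0582
grasp_force: 30.0
```

Request:
jog_arm:
  delta_pos:
    - [0, 0, -1.5]
    - [0, 0, -4]
    - [0, 0, -7]
    - [0, 0, -10]
    - [0, 0, -10]
  yaw: [0, 0, 0, 0, 0]

```text
t: 10.37
tool_pos: [0.6605, -0.0171, 0.1132]
orientation: [-0.001, 3.131, -0.001]
contact_force: [0.8, -0.9, 0.9]
gripper_width: 0.058
grasp_force: 30.0
```

Request:
jog_arm:
  delta_pos:
    - [0.4, 3, 0]
    - [0.8, 6.5, 0]
    - [1.2, 10, 0]
    - [1.8, 13.5, 0]
    - [2.1, 15.9, 0]
  yaw: [0, 0, 0, 0, 0]

```text
t: 10.78
tool_pos: [0.634, 0.1452, 0.1046]
orientation: [0.003, -3.141, -0.002]
contact_force: [0.8, -0.6, -2.4]
gripper_width: 0.0581
grasp_force: 30.0
```

Request:
jog_arm:
  delta_pos:
    - [0, 0, 0]
    - [0, 0, 0]
    - [0, 0, 0]
    - [0, 0, 0]
  yaw: [0, 0, 0, 0]

```text
t: 11.12
tool_pos: [0.6353, 0.141, 0.1043]
orientation: [-0.001, -3.142, 0.001]
contact_force: [-0.3, 0.7, -1.7]
gripper_width: 0.0581
grasp_force: 30.0
```

```bash
python3 - <<'E'
from h import *
o=get_obs();print(o['tool_pos'],o['gripper_width'])
im,d=capture('side'); print(fitring(im,o['tool_pos'][:2]-[.004,0],o['tool_pos'][2]-.004,.02,.029,copper))
cv2.imwrite('pics/e.png',cv2.resize(im[130:310,230:440],(700,600),interpolation=cv2.INTER_CUBIC))
E
```

```text
[0.63530339 0.14100615 0.10432544] 0.05806783279750863
(array([0.6347, 0.1488]), array([-3.7,  3.7, -7.1,  6. ]), array([308.5, 336.5, 214.5, 232.5]))
```

View pics/e.png

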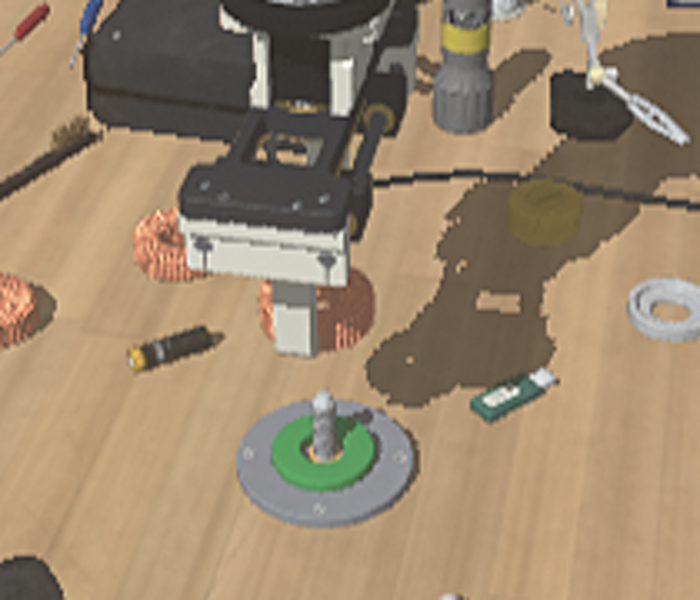

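The toroid hangs above the stud, spanning u 260 to 376 in the crop (image 308 to 342.8). Its shadowed right edge fell outside the mask, so I solve x from that span directly.

```bash
python3 - <<'E'
from h import *
m,f,R,t=cam('side'); a=np.linspace(0,6.283,90)
for x in (.624,.628,.632,.636):
    X=np.concatenate([np.c_[x+.029*np.cos(a),.1415+.029*np.sin(a),0*a+z] for z in(.1003,.1203)])@R.T+t
    u=m['cx']+f*X[:,0]/X[:,2]; print(x,u.min(),u.max())
E
```

```text
0.624 312.17643158338603 347.43559663244133
0.628 309.81891416682583 345.03924582111745
0.632 307.4657452767093 342.64732677843847
0.636 305.11456507129424 340.2598272217107
```

Request:
jog_arm:
  delta_pos:
    - [0.2, 0.1, 1]
    - [0.2, 0.1, 2]
    - [0.2, 0.1, 3.5]
    - [0.2, 0.1, 5]
    - [0.2, 0.1, 5]
  yaw: [0, 0, 0, 0, 0]

```text
t: 11.58
tool_pos: [0.6299, 0.1421, 0.049]
orientation: [-0.0, -3.134, 0.002]
contact_force: [-0.7, -0.7, -3.5]
gripper_width: 0.0577
grasp_force: 30.0
```

Request:
jog_arm:
  delta_pos:
    - [0, 0, 0.5]
    - [0, 0, 1]
    - [0, 0, 1.5]
    - [0, 0, 2]
    - [0, 0, 2]
  yaw: [0, 0, 0, 0, 0]

```text
t: 12.0
tool_pos: [0.6326, 0.143, 0.0332]
orientation: [0.001, -3.14, 0.0]
contact_force: [-0.4, 0.4, -1.9]
gripper_width: 0.0579
grasp_force: 30.0
```

Request:
jog_arm:
  delta_pos:
    - [0, 0, 0.5]
    - [0, 0, 0.8]
    - [0, 0, 0.8]
    - [0, 0, 0.8]
  yaw: [0, 0, 0, 0]

```text
t: 12.33
tool_pos: [0.633, 0.1431, 0.0261]
orientation: [0.001, -3.141, 0.0]
contact_force: [-0.1, 0.1, -1.7]
gripper_width: 0.0583
grasp_force: 30.0
```

Request:
jog_arm:
  delta_pos:
    - [0, 0, 0.3]
    - [0, 0, 0.5]
    - [0, 0, 0.5]
    - [0, 0, 0.5]
  yaw: [0, 0, 0, 0]

```text
t: 12.67
tool_pos: [0.633, 0.1431, 0.021]
orientation: [0.001, -3.141, 0.0]
contact_force: [1.6, 0.0, -1.8]
gripper_width: 0.0582
grasp_force: 30.0
```

Request:
jog_arm:
  delta_pos:
    - [0, 0, 0.1]
    - [0, 0, 0.1]
    - [0, 0, 0.1]
  yaw: [0, 0, 0]

```text
t: 12.92
tool_pos: [0.6333, 0.1432, 0.0205]
orientation: [-0.001, 3.141, 0.0]
contact_force: [1.0, 0.8, -1.4]
gripper_width: 0.0583
grasp_force: 30.0
```

Request:
jog_arm:
  delta_pos:
    - [0, 0, 0]
    - [0, 0, 0]
    - [0, 0, 0]
    - [0, 0, 0]
    - [0, 0, 0]
  yaw: [0, 0, 0, 0, 0]
  jaw: 1

```text
t: 13.33
tool_pos: [0.6332, 0.1432, 0.0204]
orientation: [-0.001, 3.141, 0.0]
contact_force: [0.5, 0.2, 0.1]
gripper_width: 0.0869
grasp_force: 0.0
```

Request:
jog_arm:
  delta_pos:
    - [0, 0, 0]
    - [0, 0, -3]
    - [0, 0, -7]
    - [0, 0, -10]
    - [0, 0, -10]
  yaw: [0, 0, 0, 0, 0]

```text
t: 13.75
tool_pos: [0.6378, 0.1439, 0.1292]
orientation: [-0.001, 3.129, 0.003]
contact_force: [1.5, 0.5, 1.1]
gripper_width: 0.0928
grasp_force: 0.0
```

Request:
jog_arm:
  delta_pos:
    - [3, 2.6, 0]
    - [6, 5.2, 0]
    - [9, 7.8, 0]
    - [12, 10.4, 0]
    - [15, 13, 0]
  yaw: [0, 0, 0, 0, 0]

```text
t: 14.17
tool_pos: [0.4816, 0.2739, 0.1201]
orientation: [-0.0, 3.141, 0.0]
contact_force: [0.2, -0.3, 0.3]
gripper_width: 0.093
grasp_force: 0.0
```

Request:
jog_arm:
  delta_pos:
    - [2.1, 1.8, 1]
    - [4.1, 3.6, 2]
    - [4.1, 3.6, 4]
    - [4.1, 3.6, 5]
    - [4.1, 3.6, 5]
  yaw: [0, 0, 0, 0, 0]

```text
t: 14.58
tool_pos: [0.4401, 0.308, 0.0674]
orientation: [0.002, -3.138, 0.004]
contact_force: [-0.2, -0.4, -0.2]
gripper_width: 0.0926
grasp_force: 0.0
```

Request:
jog_arm:
  delta_pos:
    - [0, 0, 0]
    - [0, 0, 0]
    - [0, 0, 0]
  yaw: [0, 0, 0]

```text
t: 14.83
tool_pos: [0.4434, 0.3089, 0.0714]
orientation: [0.001, 3.14, 0.001]
contact_force: [-0.0, -0.6, 0.1]
gripper_width: 0.0931
grasp_force: 0.0
```

```bash
python3 - <<'E'
from h import *
o=get_obs();print(o['tool_pos'],o['gripper_width'])
im,d=capture('side'); print(fitring(im,(.63,.142),.016,.02,.029,copper))
cv2.imwrite('pics/f.png',cv2.resize(im[190:400,260:500],(700,600),interpolation=cv2.INTER_CUBIC))
E
```

```text
[0.44342467 0.30890836 0.07142629] 0.0931243708585384
(array([0.6287, 0.1477]), array([-0.1,  0.1, -1.9,  1.7]), array([310.5, 343.5, 247.5, 274.5]))
```

View pics/f.png

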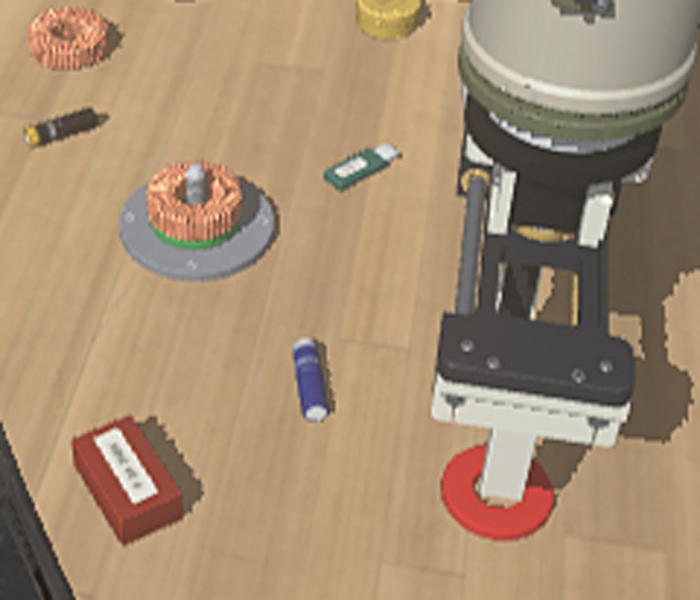

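The toroid is seated on green (crop 195,205) and the gripper is over the red pad (497,490). I descend and grip.

Request:
jog_arm:
  delta_pos:
    - [0, 0, 2]
    - [0, 0, 4]
    - [0, 0, 5]
    - [0, 0, 6]
    - [0, 0, 6]
  yaw: [0, 0, 0, 0, 0]

```text
t: 15.3
tool_pos: [0.441, 0.3082, 0.0084]
orientation: [0.0, -3.139, 0.002]
contact_force: [-0.1, -0.4, -0.4]
gripper_width: 0.0935
grasp_force: 0.0
```

Request:
jog_arm:
  delta_pos:
    - [0, 0, 0.4]
    - [0, 0, 0.4]
    - [0, 0, 0.4]
    - [0, 0, 0.4]
  yaw: [0, 0, 0, 0]

```text
t: 15.63
tool_pos: [0.4427, 0.3094, 0.0071]
orientation: [-0.001, 3.14, 0.001]
contact_force: [-0.0, -0.2, 0.3]
gripper_width: 0.093
grasp_force: 0.0
```

Request:
jog_arm:
  delta_pos:
    - [0, 0, 0.35]
    - [0, 0, 0.35]
    - [0, 0, 0.35]
    - [0, 0, 0.35]
    - [0, 0, 0.35]
  yaw: [0, 0, 0, 0, 0]
  jaw: -0.2
  squeeze: 15

```text
t: 16.05
tool_pos: [0.4421, 0.3091, 0.0028]
orientation: [-0.001, 3.142, 0.0]
contact_force: [-0.3, -0.3, 0.4]
gripper_width: 0.0642
grasp_force: 0.0
```

Request:
jog_arm:
  delta_pos:
    - [0, 0, 0]
    - [0, 0, 0]
    - [0, 0, 0]
    - [0, 0, 0]
    - [0, 0, 0]
  yaw: [0, 0, 0, 0, 0]

```text
t: 16.47
tool_pos: [0.4421, 0.3091, 0.0028]
orientation: [-0.001, 3.142, 0.0]
contact_force: [0.1, -1.0, 0.7]
gripper_width: 0.0541
grasp_force: 15.0
```

Request:
jog_arm:
  delta_pos:
    - [0, 0, -3]
    - [0, 0, -6]
    - [0, 0, -10]
    - [0, 0, -10]
  yaw: [0, 0, 0, 0]

```text
t: 16.8
tool_pos: [0.4463, 0.3115, 0.1111]
orientation: [-0.001, 3.131, 0.009]
contact_force: [1.2, 0.3, 2.0]
gripper_width: 0.0542
grasp_force: 15.0
```

Request:
jog_arm:
  delta_pos:
    - [-2, -1.8, 0]
    - [-5, -4.4, 0]
    - [-8, -7, 0]
    - [-11, -9.6, 0]
    - [-13, -11.4, 0]
  yaw: [0, 0, 0, 0, 0]

```text
t: 17.22
tool_pos: [0.5745, 0.1927, 0.1029]
orientation: [0.001, 3.14, -0.001]
contact_force: [-0.1, 0.1, 0.5]
gripper_width: 0.0541
grasp_force: 15.0
```

Request:
jog_arm:
  delta_pos:
    - [-3, -2.6, 0]
    - [-6, -5.3, 0]
    - [-6, -5.3, 0]
    - [-6, -5.3, 0]
    - [-6, -5.3, 0]
  yaw: [0, 0, 0, 0, 0]

```text
t: 17.63
tool_pos: [0.6319, 0.1421, 0.1022]
orientation: [-0.0, -3.141, -0.0]
contact_force: [-0.1, -0.5, -0.2]
gripper_width: 0.0541
grasp_force: 15.0
```

```bash
python3 - <<'E'
from h import *
o=get_obs();print(o['tool_pos'],o['gripper_width'])
im,d=capture('side'); print(fitring(im,(.628,.142),o['tool_pos'][2]-.0028,.008,.028,lambda h:(((h[...,0]<5)|(h[...,0]>172))&(h[...,1]>150))))
cv2.imwrite('pics/g.png',cv2.resize(im[160:310,250:425],(700,600),interpolation=cv2.INTER_CUBIC))
E
```

```text
[0.63186714 0.14208403 0.10219845] 0.05410253794442261
(array([0.629 , 0.1528]), array([-3. ,  3. , -4.8,  4. ]), array([311.5, 339.5, 220.5, 236.5]))
```

View pics/g.png

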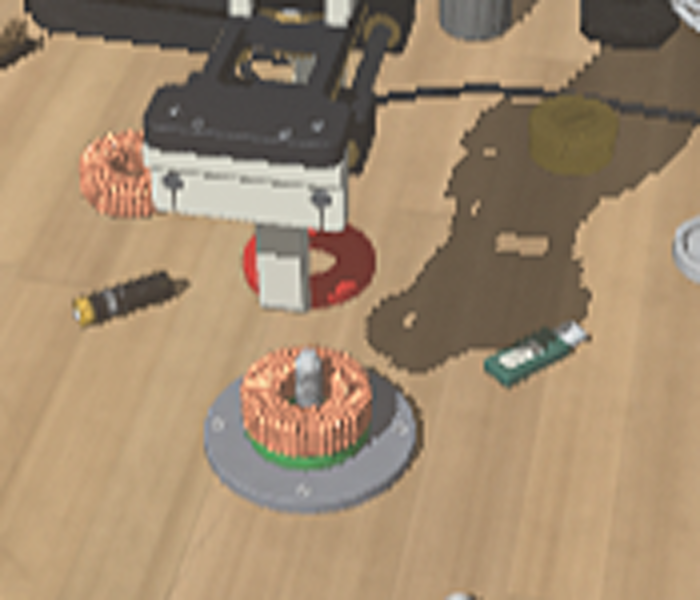

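The red ring spans crop 243 to 376, giving x ≈ .626 against base .628, so I shift +2.5 mm while descending.

Request:
jog_arm:
  delta_pos:
    - [-0.25, 0, 1]
    - [-0.25, 0, 2]
    - [-0.25, 0, 3]
    - [-0.25, 0, 4]
    - [-0.25, 0, 4]
  yaw: [0, 0, 0, 0, 0]

```text
t: 18.1
tool_pos: [0.6321, 0.1423, 0.0588]
orientation: [0.002, -3.136, 0.001]
contact_force: [-1.0, -0.5, -1.1]
gripper_width: 0.0542
grasp_force: 15.0
```

Request:
jog_arm:
  delta_pos:
    - [0, 0, 0.5]
    - [0, 0, 1]
    - [0, 0, 1.5]
    - [0, 0, 1.5]
    - [0, 0, 1.5]
  yaw: [0, 0, 0, 0, 0]

```text
t: 18.52
tool_pos: [0.6344, 0.1421, 0.0474]
orientation: [0.001, -3.141, 0.0]
contact_force: [1.0, -0.3, -0.3]
gripper_width: 0.0544
grasp_force: 15.0
```

Request:
jog_arm:
  delta_pos:
    - [0, 0, 0.5]
    - [0, 0, 0.5]
    - [0, 0, 0.5]
  yaw: [0, 0, 0]

```text
t: 18.77
tool_pos: [0.6345, 0.1421, 0.0425]
orientation: [0.001, -3.141, 0.0]
contact_force: [0.1, -0.2, -1.0]
gripper_width: 0.0541
grasp_force: 15.0
```

Request:
jog_arm:
  delta_pos:
    - [0, 0, 0.35]
    - [0, 0, 0.35]
    - [0, 0, 0.35]
    - [0, 0, 0.35]
  yaw: [0, 0, 0, 0]

```text
t: 19.1
tool_pos: [0.6346, 0.1421, 0.0392]
orientation: [0.001, -3.141, 0.0]
contact_force: [-0.5, 0.4, 0.5]
gripper_width: 0.0543
grasp_force: 15.0
```

Request:
jog_arm:
  delta_pos:
    - [0, 0, 0]
    - [0, 0, 0]
    - [0, 0, 0]
    - [0, 0, 0]
    - [0, 0, 0]
  yaw: [0, 0, 0, 0, 0]
  jaw: 1

```text
t: 19.52
tool_pos: [0.6347, 0.1422, 0.0393]
orientation: [-0.001, 3.142, 0.0]
contact_force: [-0.2, 0.6, 0.6]
gripper_width: 0.0829
grasp_force: 0.0
```

Request:
jog_arm:
  delta_pos:
    - [0, 0, 0]
    - [0, 0, -3]
    - [0, 0, -6]
    - [0, 0, -8]
    - [0, 0, -8]
  yaw: [0, 0, 0, 0, 0]

```text
t: 19.93
tool_pos: [0.6381, 0.1427, 0.1257]
orientation: [-0.001, 3.133, 0.002]
contact_force: [1.6, -0.0, 0.9]
gripper_width: 0.0928
grasp_force: 0.0
```

Request:
jog_arm:
  delta_pos:
    - [2.6, -2.5, 0]
    - [5.2, -5, 0]
    - [7.8, -7.5, 0]
    - [10.4, -10, 0]
    - [13, -12.5, 0]
  yaw: [0, 0, 0, 0, 0]

```text
t: 20.35
tool_pos: [0.503, 0.0163, 0.1183]
orientation: [0.002, -3.141, 0.0]
contact_force: [0.6, -1.2, 0.4]
gripper_width: 0.0928
grasp_force: 0.0
```

Request:
jog_arm:
  delta_pos:
    - [2.3, -2.3, 1]
    - [4.6, -4.5, 2]
    - [4.6, -4.5, 4]
    - [4.6, -4.5, 5]
    - [4.6, -4.5, 5]
  yaw: [0, 0, 0, 0, 0]

```text
t: 20.77
tool_pos: [0.4566, -0.0276, 0.0665]
orientation: [-0.001, -3.137, -0.001]
contact_force: [0.5, 0.1, -0.9]
gripper_width: 0.0933
grasp_force: 0.0
```

Request:
jog_arm:
  delta_pos:
    - [0, 0, 0]
    - [0, 0, 0]
    - [0, 0, 0]
  yaw: [0, 0, 0]

```text
t: 21.02
tool_pos: [0.4599, -0.0275, 0.0702]
orientation: [-0.003, 3.14, -0.0]
contact_force: [-0.6, -0.3, -0.1]
gripper_width: 0.0932
grasp_force: 0.0
```

```bash
python3 - <<'E'
from h import *
o=get_obs();print(o['tool_pos'],o['gripper_width'])
im,d=capture('side'); print(fitring(im,(.63,.142),.036,.008,.028,lambda h:(((h[...,0]<5)|(h[...,0]>172))&(h[...,1]>150))))
cv2.imwrite('pics/i.png',cv2.resize(im[130:310,280:490],(700,600),interpolation=cv2.INTER_CUBIC))
E
```

```text
[ 0.45991665 -0.02752892  0.07020089] 0.09319286600870318
(array([0.6288, 0.1463]), array([-0.6,  0.6, -1.4,  1.2]), array([311.5, 342.5, 243.5, 265.5]))
```

View pics/i.png

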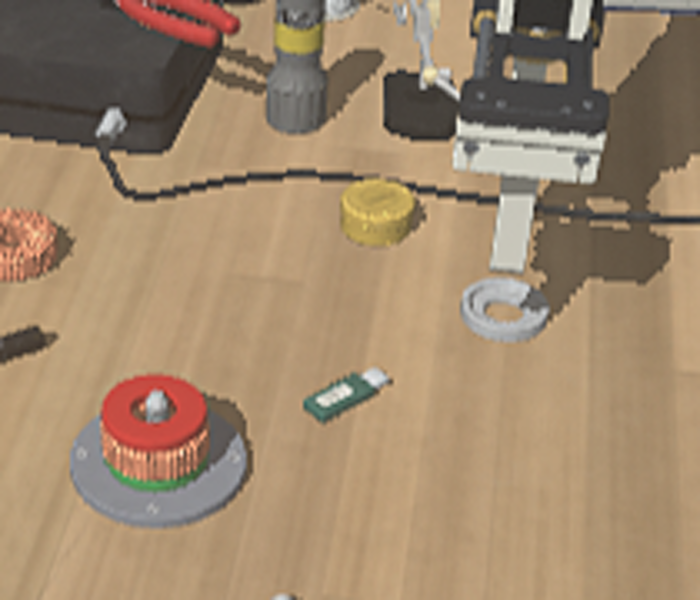

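Red is seated (crop 155,410). The gripper is over the cup (505,308), so I descend gently, watching the force because of the magnifier.

Request:
jog_arm:
  delta_pos:
    - [0.1, 0, 1]
    - [0.1, 0, 2.5]
    - [0.1, 0, 4]
    - [0.1, 0, 5]
    - [0.1, 0, 5]
  yaw: [0, 0, 0, 0, 0]

```text
t: 21.48
tool_pos: [0.4557, -0.0274, 0.0166]
orientation: [0.001, -3.137, -0.001]
contact_force: [-0.7, -0.5, -0.7]
gripper_width: 0.0932
grasp_force: 0.0
```

Request:
jog_arm:
  delta_pos:
    - [0, 0, 0.6]
    - [0, 0, 1.2]
    - [0, 0, 1.2]
    - [0, 0, 1.2]
  yaw: [0, 0, 0, 0]

```text
t: 21.82
tool_pos: [0.4578, -0.0279, 0.0073]
orientation: [0.001, -3.142, -0.0]
contact_force: [-0.4, -0.3, 0.3]
gripper_width: 0.0929
grasp_force: 0.0
```

Request:
jog_arm:
  delta_pos:
    - [0, 0, 0.35]
    - [0, 0, 0.35]
    - [0, 0, 0.35]
    - [0, 0, 0.35]
    - [0, 0, 0.35]
  yaw: [0, 0, 0, 0, 0]
  jaw: -0.3
  squeeze: 18

```text
t: 22.23
tool_pos: [0.4579, -0.0279, 0.004]
orientation: [-0.001, 3.141, -0.0]
contact_force: [0.3, -0.8, 0.2]
gripper_width: 0.0643
grasp_force: 0.0
```

Request:
jog_arm:
  delta_pos:
    - [0, 0, 0]
    - [0, 0, 0]
    - [0, 0, 0]
    - [0, 0, 0]
    - [0, 0, 0]
  yaw: [0, 0, 0, 0, 0]

```text
t: 22.65
tool_pos: [0.4579, -0.028, 0.0039]
orientation: [-0.001, 3.141, -0.0]
contact_force: [-0.2, -0.1, 1.3]
gripper_width: 0.0515
grasp_force: 18.0
```

Request:
jog_arm:
  delta_pos:
    - [0, 0, -3]
    - [0, 0, -6]
    - [0, 0, -10]
    - [0, 0, -10]
  yaw: [0, 0, 0, 0]

```text
t: 22.98
tool_pos: [0.4622, -0.0286, 0.1115]
orientation: [-0.001, 3.131, -0.003]
contact_force: [1.6, -0.2, 0.1]
gripper_width: 0.0516
grasp_force: 18.0
```

Request:
jog_arm:
  delta_pos:
    - [-2, 1.9, 0]
    - [-4.6, 4.4, 0]
    - [-7.2, 6.9, 0]
    - [-9.8, 9.4, 0]
    - [-12, 11.5, 0]
  yaw: [0, 0, 0, 0, 0]

```text
t: 23.4
tool_pos: [0.579, 0.0889, 0.1035]
orientation: [-0.001, 3.141, 0.0]
contact_force: [0.3, -0.2, -0.3]
gripper_width: 0.0517
grasp_force: 18.0
```

Request:
jog_arm:
  delta_pos:
    - [-2.5, 2.4, 0]
    - [-5.5, 5.5, 0]
    - [-5.5, 5.5, 0]
    - [-5.5, 5.5, 0]
    - [-5.5, 5.5, 0]
  yaw: [0, 0, 0, 0, 0]

```text
t: 23.82
tool_pos: [0.632, 0.142, 0.1029]
orientation: [0.002, -3.14, 0.001]
contact_force: [-0.3, -0.9, -0.1]
gripper_width: 0.0517
grasp_force: 18.0
```

```bash
python3 - <<'E'
from h import *
o=get_obs();print(o['tool_pos'],o['gripper_width'])
im,d=capture('side')
cv2.imwrite('pics/j.png',cv2.resize(im[160:310,250:425],(700,600),interpolation=cv2.INTER_CUBIC))
m,f,R,t=cam('side'); a=np.linspace(0,6.283,90)
z0=o['tool_pos'][2]-.004
for x in (.624,.628,.632,.636):
    X=np.concatenate([np.c_[x+.026*np.cos(a),.1415+.026*np.sin(a),0*a+z] for z in(z0,z0+.01)])@R.T+t
    u=m['cx']+f*X[:,0]/X[:,2]; print(x,(u.min()-250)*4,(u.max()-250)*4)
E
```

```text
[0.63200102 0.14204332 0.10285741] 0.05172738847776646
0.624 256.8600339882978 382.1724288675084
0.628 247.50570082831655 372.6813173793421
0.632 238.1684699862351 363.20759877774935
0.636 228.84829460321134 353.7518551146968
```

View pics/j.png

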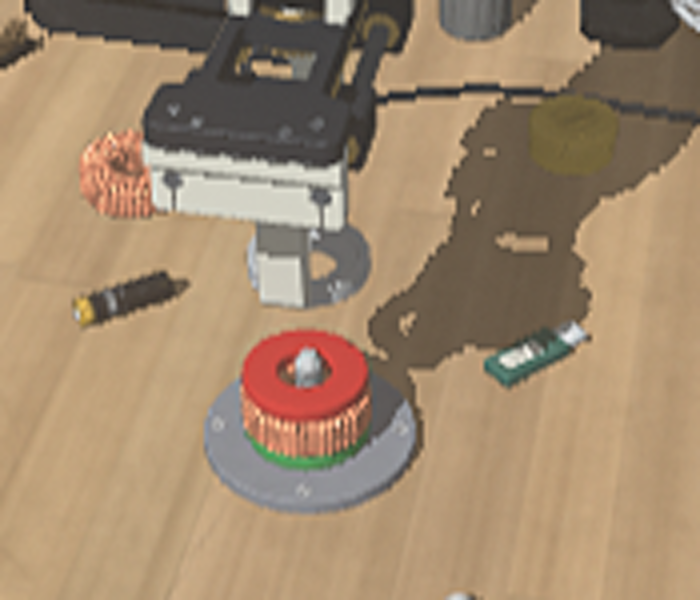

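The cup spans 248 to 372, giving x ≈ .628, aligned with the base (.6284). I descend.

Request:
jog_arm:
  delta_pos:
    - [-0.1, 0, 1]
    - [-0.1, 0, 2]
    - [-0.1, 0, 3]
    - [-0.1, 0, 3.5]
    - [-0.1, 0, 3.5]
  yaw: [0, 0, 0, 0, 0]

```text
t: 24.28
tool_pos: [0.6318, 0.1415, 0.0662]
orientation: [0.0, -3.138, 0.001]
contact_force: [0.1, 0.2, -0.5]
gripper_width: 0.0516
grasp_force: 18.0
```

Request:
jog_arm:
  delta_pos:
    - [0, 0, 0.5]
    - [0, 0, 1]
    - [0, 0, 1.5]
    - [0, 0, 1.5]
    - [0, 0, 1.5]
  yaw: [0, 0, 0, 0, 0]

```text
t: 24.7
tool_pos: [0.6333, 0.1422, 0.0533]
orientation: [0.001, -3.141, 0.0]
contact_force: [0.6, -0.1, -0.3]
gripper_width: 0.0514
grasp_force: 18.0
```

Request:
jog_arm:
  delta_pos:
    - [0, 0, 0.25]
    - [0, 0, 0.5]
    - [0, 0, 0.5]
    - [0, 0, 0.5]
  yaw: [0, 0, 0, 0]

```text
t: 25.03
tool_pos: [0.6335, 0.1422, 0.0486]
orientation: [0.001, -3.141, 0.0]
contact_force: [0.3, 0.1, -1.1]
gripper_width: 0.0515
grasp_force: 18.0
```

Request:
jog_arm:
  delta_pos:
    - [0, 0, 0.05]
    - [0, 0, 0.05]
  yaw: [0, 0]

```text
t: 25.2
tool_pos: [0.6337, 0.1422, 0.0483]
orientation: [-0.001, 3.141, 0.0]
contact_force: [-0.2, -0.8, -1.0]
gripper_width: 0.0515
grasp_force: 18.0
```

Request:
jog_arm:
  delta_pos:
    - [0, 0, 0]
    - [0, 0, 0]
    - [0, 0, 0]
    - [0, 0, 0]
    - [0, 0, 0]
  yaw: [0, 0, 0, 0, 0]
  jaw: 1

```text
t: 25.62
tool_pos: [0.6337, 0.1422, 0.0484]
orientation: [-0.001, 3.141, 0.0]
contact_force: [0.3, -0.7, -0.5]
gripper_width: 0.0805
grasp_force: 0.0
```

Request:
jog_arm:
  delta_pos:
    - [0, 0, 0]
    - [0, 0, -3]
    - [0, 0, -6]
    - [0, 0, -8]
    - [0, 0, -8]
  yaw: [0, 0, 0, 0, 0]

```text
t: 26.03
tool_pos: [0.6371, 0.1427, 0.1348]
orientation: [-0.001, 3.133, 0.002]
contact_force: [1.4, -0.1, 1.2]
gripper_width: 0.093
grasp_force: 0.0
```

Request:
jog_arm:
  delta_pos:
    - [3, 0, 0]
    - [6, 0, 0]
    - [9, 0, 0]
    - [12, 0, 0]
    - [15, 0, 0]
  yaw: [0, 0, 0, 0, 0]

```text
t: 26.45
tool_pos: [0.4818, 0.1419, 0.1272]
orientation: [0.001, -3.141, 0.0]
contact_force: [-1.6, 0.2, 1.2]
gripper_width: 0.093
grasp_force: 0.0
```

Request:
jog_arm:
  delta_pos:
    - [0, 0, 0]
    - [0, 0, 0]
    - [0, 0, 0]
  yaw: [0, 0, 0]

```text
t: 26.7
tool_pos: [0.4844, 0.1421, 0.1285]
orientation: [-0.001, 3.14, 0.0]
contact_force: [0.3, 0.1, 0.8]
gripper_width: 0.0933
grasp_force: 0.0
```

```bash
python3 - <<'E'
from h import *
im,d=capture('side'); im2,d2=capture('top')
cv2.imwrite('pics/k.png',np.hstack([cv2.resize(im[200:320,260:400],(466,400),interpolation=cv2.INTER_CUBIC),cv2.resize(im2[200:300,255:335],(320,400),interpolation=cv2.INTER_CUBIC)]))
E
```

```text
(no output)
```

View pics/k.png

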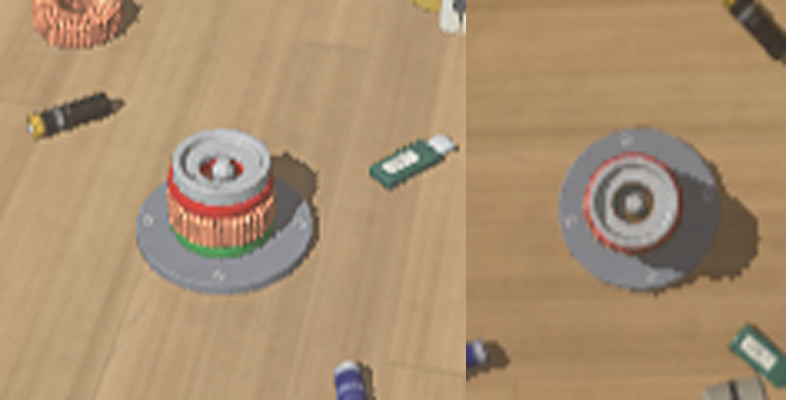

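Both views show the cup flat on red, copper and green, with the stud tip in its hole (side 222,168; top 632,202). I hand it in.

```bash
python3 -c "
from bench import *
print(sign_off())"
```

```text
the job is handed in; nothing more can be done
None
```

The transformer is assembled on the stud in the order asked (green pad, toroid, red pad, cup washer) and was handed in at about 27 s; the last pictures show it flat and centred, with the gripper clear.

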